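# Probe the bore of a bush on the gauging stand

### The job

Set the loose steel bush upright and centred on top of the open column of the gauging stand and let go of it. Then take the probe out of its rack by the black grip and lower its rod down through the bore of the bush, without the probe ever touching the bush or the stand, until the tip stands out below the bush while the collar is still clear above it. Finish while holding the probe there in the gripper, still, upright and centred in the bore; do not disturb the bearing, the piston or the spark plug.

Things in the scene. Friction and masses are not known exactly. Their poses are not given: they have to be found in the camera images.
- bush_center (a point): centre (half-way up, on the axis) of the loose bush (all sizes in mm): a plain bright steel tube, outside diameter 50, bore diameter 32 right through, 40 high, 0.25 kg or so; it starts upright on the bench. z axis = its axis. Its underside lies 20 below this point, its top 20 above.
- stand_top (a point): centre of the open upper rim of the gauging stand, 60 mm above the bench, z up: a fixed upright steel tube, outside diameter 46, inside diameter 38, open at the top and hollow for 48 down from the rim, on a dark round foot of diameter 104, 12 thick with four bolt heads. The bush rests flat on this rim: seated, the bush centre is 20 above this point.
- rack_hole (a point): centre of the 18 mm hole in the upper face of the rack's shelf, 110 above the bench: a fixed aluminium shelf 76x56, 8 thick, on an upright plate at its +x side and a dark foot plate 100x70x10; the shelf extends 28 from the hole to -x and 48 to +x (rack axes), 28 to each side. The probe starts hanging upright in this hole, its collar resting on the shelf; lift it straight up at least 95 mm to clear.
- probe_grip (a point): centre of the black round grip of the probe (diameter 22 mm, 56 mm long, axis = z, pointing up). The probe, 0.15 kg or so, from below: steel rod of diameter 12 and length 90, collar of diameter 30 and thickness 8, black grip, small steel cap of 5 on the top. This point lies 126 above the tip, 36 above the collar's underside and 28 above the collar's upper face.
- probe_tip (a point): lower end of the probe's rod, on its axis; z along the rod, up towards the grip. The grip centre lies 126 mm along +z from here.
- probe_collar (a point): on the probe's axis at the underside of its collar, 90 mm above the tip.
- bush: the loose bush itself; origin at the centre of its underside, z axis = its axis (see bush_center).
- probe: the probe itself; origin at the tip of its rod, z axis up along it (see probe_tip).
- stand: the fixed gauging stand; origin at the centre of its foot's underside on the bench, z up (see stand_top).
- bearing: ball bearing lying flat, diameter 52 mm, 15 mm high, origin under its centre; a bystander to be left alone.
- piston: old piston standing upright, diameter 62 mm, 60 mm high, origin under its centre; a bystander to be left alone.
- spark_plug: spark plug lying on its side, 20x65x18 mm, origin under its centre; a bystander to be left alone.
There are look-alikes about, which are no part of the job. Leave any blue look-alike of the bush alone.

How it is judged:
On the way, in this order (a step that is already met when the one before it is completed fails the run):
1. the bush rests upright and centred on the stand's rim, let go (horizontal distance between bush_center and stand_top below 0.008 m and z of bush_center in the frame of stand_top between 0.0175 and 0.0225 m and angle between bush's own z axis and vertical below 0.06 rad and contact force between the fingers and bush below 0.1 N), for 0.2 s.
2. the probe is held upright over the bush, its tip above the bore (horizontal distance between probe_tip and bush_center below 0.01 m and z of probe_tip in the frame of bush_center above 0.02 m), for 0.1 s.
At the end, for the whole second after the job is handed in: Bush untouched, seated on the rim within 2.5 mm, within 8 mm of centre and 3.4 deg of upright. Probe gripped, under 20 mm/s, within 4 deg of upright, tip and collar within 6 mm of the bore axis, tip 2 mm or more below the bush, collar 3 mm or more above, touching neither bush nor stand (all of step 1 and contact force between each of the arm, probe and bush below 0.1 N and horizontal distance between each of probe_tip, probe_collar and bush_center below 0.006 m and angle between probe_tip's own z axis and vertical below 0.07 rad and z of probe_tip in the frame of bush_center below -0.022 m and z of probe_collar in the frame of bush_center above 0.023 m and contact force between probe and stand below 0.1 N and contact force between the fingers and probe above 1 N and linear speed of probe below 0.02 m/s); the arm keeps its last pose, push and grip.
It fails at once if the probe touches the bush (contact force between probe and bush above 0.2 N).
It fails at once if the probe touches the stand (contact force between probe and stand above 0.2 N).
It fails at once if the bearing is moved more than 20 mm (distance of bearing from where it was at the start of the episode above 0.02 m).
It fails at once if the piston is moved more than 20 mm (distance of piston from where it was at the start of the episode above 0.02 m).
It fails at once if the spark plug is moved more than 20 mm (distance of spark_plug from where it was at the start of the episode above 0.02 m).
It also fails if it takes over 72 s, if anything falls off the work surface, if the arm or the gripper's body presses on something with over 40 N, if the wrist force passes 120 N, or if a joint passes its speed limit or range.

### The arm

A 6-joint arm with a two-finger parallel gripper is mounted at the origin on the work surface; the furniture and walls round the work are solid. World frame = base frame: x ahead of the robot, y to its left, z up, the work surface at z = 0. Lengths are in m, angles in rad, forces in N, time in s.
With the tool pointing down it reaches from about 0.35 to 0.775 m from the base axis. Payload 7.3 kg.
Tool frame: the origin (TCP) lies at the very end of the fingers, on their centre line; the grasp point (between the pads) lies 19 mm behind it; z points along the fingers, y is the line along which they close (so a half turn about z gives the same grasp; the last joint's range is limited). The gripper opens to 92 mm and grips with 3 to 60 N. Pads are 19 mm wide; open, the fingers measure 130 mm over their backs; the gripper's body (75 mm by 190 mm) begins 47 mm behind the grasp point.
Start: joints at [-1.426, 0.342, 1.524, -0, 1.275, -0.146], TCP at [0.151, -0.503, 0.227] pointing down, gripper open.
Joint ranges: [-2.53, 2.53], [-0.77, 2.02], [0.04, 2.7], [-1, 4.14], [0.28, 2.66], [-3.11, 3.11]. Speed limits (rad/s): [2.57, 2.57, 3.14, 3.14, 3.14, 3.14].

### API

Orientations are given as [roll, pitch, yaw] about the fixed x, y, z axes, in that order (R = Rz(yaw) Ry(pitch) Rx(roll)).
In Python, from cell import robot gives the robot as it stands. The module is installed in compiled form; this text tells all that it offers.
- The arm moves only by the tool arm_command, never from a script. Its argument "moves" is a list of rows, each a list of 3 entries, a list of its own where there are three numbers: the shift along the tool's x, y, z in m, then the turn, a rotation vector about the tool's x, y, z in rad, then the finger opening in m, from 0 to 0.0918. In form: [[[dx, dy, dz], [ax, ay, az], claw], ...]. A call has exactly 5 rows; each row is the pose to reach, as a shift and turn from the pose commanded when the call began, along the tool's axes at that moment; what a row does not reach only later rows make up. A row lasts 1/10 s, in which the tool goes at most 50 mm and 8.59 degrees, less where a joint would pass 70% of its speed; a pose out of reach is approached as far as the arm can. A call with a gripper value outside its range is refused whole. The fingers move at their own pace and stop on an object; "squeeze" is the grip in N (left out, the last holds). Time passes only in rows, so rows that repeat a pose let the fingers close, or fill a call up. It gives the time, the measured TCP pose, the force, the opening and the grip force at its end, in the units of the state.
- robot.observe(): the state, without advancing time (a new reading comes with each control period).
- robot.read_camera(name): name is "scene" or "top" or "wrist"; returns the picture (420x560x3 uint8, red, green, blue); there is no depth.
- robot.camera_model(name): a dict with "fx", "fy", "cx", "cy" (pixels), "R" (3x3) and "t" (3): a world point X has camera coordinates R X + t. Camera axes: x right, y down, z forward; pixel columns grow to the right and rows downward; lengths in m; the calibration is good to about 2 mm. A picture is of the moment at which its call begins: read the wrist's pose just before it. camera_model takes no time and is no camera call; for the wrist camera it gives the pose at the moment of the call.
- robot.hand_in(): hands the job in; it is judged then, once.
The state is a dict: "time": time; "qpos": joint angles; "qvel": joint speeds; "joint_efforts": joint torques, N m; "tool_pos": TCP position; "tool_rot": TCP orientation; "contact_force": force on the tool from outside, world axes, zero at the start; "torque": the same for the moment, N m; "opening": finger opening in m; "grip_force": force on a finger pad.
Only numpy, scipy, OpenCV 4.12 (cv2) and the standard library are available. Lean on these libraries where they do the work, as an engineer would, in place of code of your own. Each camera call takes 0.05 s, during which the arm holds its last target. There are 200 camera calls.

## Working session

There is one attempt and no reset: what is moved stays moved. The work goes in short steps, Python scripts to look and compute and a tool call to move; the robot and the scene stay as the last step left them, time stands still between calls to the robot, and variables do not carry over. Pictures are saved under pics/ and viewed, at most 10 in all, crops included, and the job is handed in when it is done.

Besides the shell and the picture viewer there is one more tool, called after ">>>" by a JSON object that holds its "method" and its "body". arm_command: Moves the arm, as the interface text tells. Its arguments: {"type":"object","properties":{"moves":{"type":"array"},"squeeze":{"type":"number"}},"required":["moves"]}

```bash
mkdir -p pics; cat > h.py <<'E'
import numpy as np, cv2
from cell import robot
def save(n,f,crop=None,s=1):
    im=robot.read_camera(n)
    o=im if crop is None else im[crop[1]:crop[3],crop[0]:crop[2]]
    o=cv2.resize(o,None,fx=s,fy=s,interpolation=cv2.INTER_CUBIC)
    cv2.imwrite('pics/'+f,o[:,:,::-1]); return im
def ray(m,u,v):
    R=np.array(m['R']);t=np.array(m['t'])
    d=R.T@np.array([(u-m['cx'])/m['fx'],(v-m['cy'])/m['fy'],1]);return -R.T@t,d
def onz(m,u,v,z):
    o,d=ray(m,u,v);return o+d*(z-o[2])/d[2]
def proj(m,X):
    c=np.array(m['R'])@np.array(X)+np.array(m['t']);return np.array([m['fx']*c[0]/c[2]+m['cx'],m['fy']*c[1]/c[2]+m['cy']])
E
python3 - <<'E'
from h import *
a=save('scene','s0.png');b=save('top','t0.png')
np.save('s0.npy',a);np.save('t0.npy',b)
for n in('scene','top'):
    m=robot.camera_model(n);R=np.array(m['R']);print(n,m['fx'],(-R.T@np.array(m['t'])).round(3),R[2].round(2))
print(robot.observe())
E
```

```text
scene 423.9305706053164 [ 0.235 -0.61   0.626] [ 0.35  0.72 -0.6 ]
top 546.1527457671103 [0.306 0.021 1.391] [ 0.17  0.02 -0.98]
{'time': 0.1, 'qpos': array([-1.42598922e+00,  3.42638669e-01,  1.52491365e+00,  1.32804084e-05,
        1.27537672e+00, -1.46018253e-01]), 'qvel': array([ 0.00041489, -0.00138416, -0.00333496, -0.00206465, -0.0003502 ,
        0.00030796]), 'joint_efforts': array([ 3.96477248e-03, -4.32003200e+01, -2.44694263e+01,  7.19867810e-02,
        5.26211236e-02, -3.66790596e-05]), 'tool_pos': array([ 0.15050482, -0.50259718,  0.22612465]), 'tool_rot': array([-3.14027233e+00, -2.07009303e-04,  2.90821351e-01]), 'contact_force': array([-0.67225235, -0.32081042, -0.64783415]), 'torque': array([ 0.01016663, -0.01638263, -0.02784675]), 'grip_force': 0.0, 'opening': 0.09211980870049788}
```

View pics/s0.png

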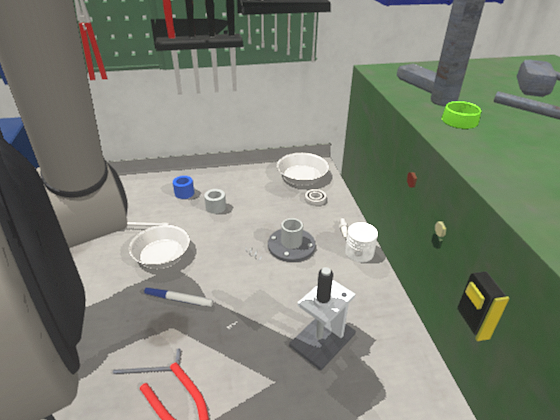

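View pics/t0.png

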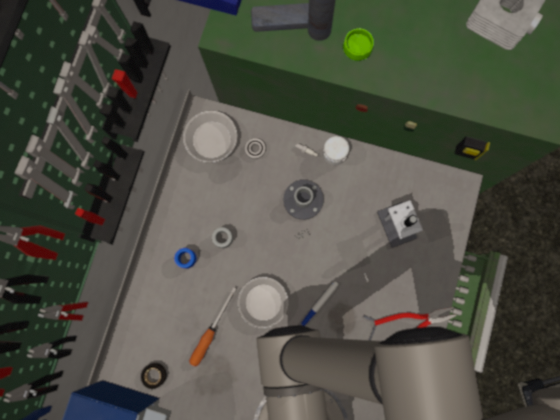

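Candidates for the bush: the grey tube (scene 215,201; top 222,237), the blue look-alike (scene 183,187; top 186,258), the dark or brass ring (top 153,375), the bearing (scene 316,197; top 254,148) and the stand's own column (top 303,196). By the description I choose the plain grey tube. The stand is at top (303,198). The probe and rack are at top (405,220) and scene (325,285). The piston is at top (336,149) and the spark plug at top (306,150). Next I check the bush in a close crop.

```bash
python3 - <<'E'
from h import *
a=np.load('t0.npy');s=np.load('s0.npy')
c1=cv2.resize(a[120:280,160:440],(800,457),interpolation=cv2.INTER_CUBIC)
cv2.imwrite('pics/c1.png',c1[:,:,::-1])
m=robot.camera_model('top');n=robot.camera_model('scene')
for k,u,v,z in [('bush',222,237,.04),('stand',303,195,.06),('foot',304,200,.012),('rackgrip',412,219,.15),('blue',186,258,.04),('bearing',255,148,.015),('piston',336,149,.06),('plug',306,150,.01),('bowl',210,137,.03),('bowl2',264,302,.03),('greenedge',480,175,0)]:
    print(k,onz(m,u,v,z).round(3))
for k,u,v,z in [('bush',215,195,.04),('stand',291,225,.06),('foot',291,243,.012),('piston',362,232,.06)]: print('S',k,onz(n,u,v,z).round(3))
E
```

```text
bush [0.455 0.206 0.04 ]
stand [0.562 0.007 0.06 ]
foot [0.559 0.004 0.012]
rackgrip [ 0.495 -0.242  0.15 ]
blue [0.401 0.293 0.04 ]
bearing [0.693 0.134 0.015]
piston [ 0.682 -0.074  0.06 ]
plug [0.692 0.001 0.01 ]
bowl [0.716 0.251 0.03 ]
bowl2 [0.299 0.097 0.03 ]
greenedge [ 0.637 -0.452  0.   ]
S bush [0.458 0.203 0.04 ]
S stand [0.56  0.003 0.06 ]
S foot [0.56  0.    0.012]
S piston [ 0.684 -0.079  0.06 ]
```

View pics/c1.png

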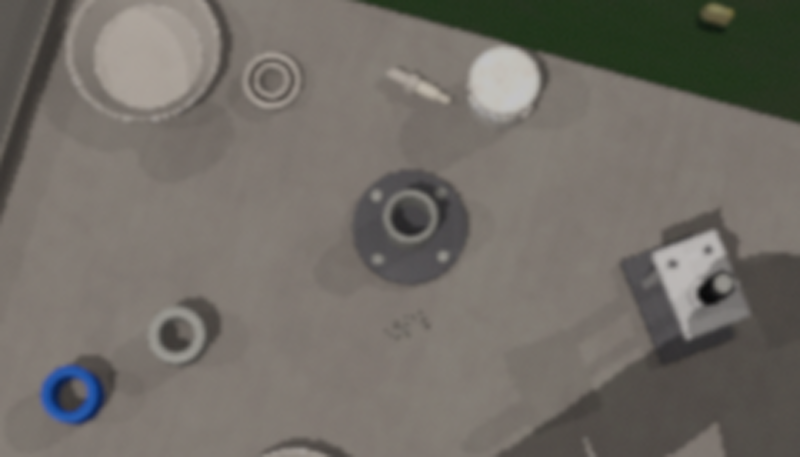

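The crop confirms it: a plain grey tube at top (222.3,237.3), which gives about (0.455,0.206), with the blue one 10 cm beyond it. The stand rim is at top (303.9,195.3), which gives about (0.562,0.006). I'm swinging over to the bush.

```bash
cat >> h.py <<'E'
from scipy.spatial.transform import Rotation as Ro
def pose():
    o=robot.observe();return np.array(o['tool_pos']),Ro.from_euler('xyz',o['tool_rot'])
def rel(wps,start=None):
    p,R=start or pose()
    for x,y,z,yaw in wps:
        T=Ro.from_euler('xyz',[np.pi,0,yaw])
        print((R.inv().apply(np.array([x,y,z])-p)).round(4).tolist(),(R.inv()*T).as_rotvec().round(3).tolist())
def polar(r0,t0,z0,y0,r1,t1,z1,y1,n):
    return [((r0+(r1-r0)*k/n)*np.cos(t0+(t1-t0)*k/n),(r0+(r1-r0)*k/n)*np.sin(t0+(t1-t0)*k/n),z0+(z1-z0)*k/n,y0+(y1-y0)*k/n) for k in range(1,n+1)]
E
python3 - <<'E'
from h import *
w=polar(.525,-1.279,.227,.291,.50,.425,.25,2.14,20)
for i in range(0,20,5):
    print(i);s=None if i==0 else (np.array(w[i-1][:3]),Ro.from_euler('xyz',[np.pi,0,w[i-1][3]]))
    rel(w[i:i+5],s)
E
```

```text
0
[0.045, -0.0028, -0.002] [-0.001, -0.0, -0.093]
[0.089, -0.0098, -0.0031] [-0.001, -0.0, -0.185]
[0.1322, -0.0205, -0.0043] [-0.001, -0.0, -0.278]
[0.1742, -0.0347, -0.0054] [-0.001, -0.0, -0.37]
[0.2148, -0.0525, -0.0065] [-0.001, -0.001, -0.462]
5
[0.0441, -0.0016, -0.0011] [-0.0, 0.0, -0.092]
[0.0878, -0.0069, -0.0023] [-0.0, 0.0, -0.185]
[0.1308, -0.0159, -0.0034] [-0.0, 0.0, -0.277]
[0.1728, -0.0284, -0.0046] [-0.0, 0.0, -0.37]
[0.2135, -0.0445, -0.0057] [-0.0, 0.0, -0.462]
10
[0.0436, 0.0, -0.0012] [0.0, 0.0, -0.092]
[0.087, -0.0037, -0.0023] [0.0, 0.0, -0.185]
[0.1297, -0.011, -0.0035] [0.0, 0.0, -0.277]
[0.1716, -0.0219, -0.0046] [0.0, 0.0, -0.37]
[0.2124, -0.0364, -0.0058] [0.0, 0.0, -0.462]
15
[0.0431, 0.0016, -0.0012] [0.0, 0.0, -0.092]
[0.086, -0.0005, -0.0023] [-0.0, 0.0, -0.185]
[0.1285, -0.0063, -0.0035] [0.0, 0.0, -0.277]
[0.1702, -0.0156, -0.0046] [0.0, 0.0, -0.37]
[0.2109, -0.0284, -0.0058] [0.0, 0.0, -0.462]
```

>>> {"method": "arm_command", "body": {"moves": [[[0.045, -0.003, -0.002], [0, 0, -0.092], 0.0918], [[0.089, -0.01, -0.003], [0, 0, -0.185], 0.0918], [[0.132, -0.02, -0.004], [0, 0, -0.278], 0.0918], [[0.174, -0.035, -0.005], [0, 0, -0.37], 0.0918], [[0.215, -0.052, -0.006], [0, 0, -0.462], 0.0918]]}}

```text
time: 0.6
tool_pos: [0.3429, -0.3903, 0.2324]
tool_rot: [-3.141, -0.0, 0.756]
contact_force: [0.5, -0.6, 0.8]
opening: 0.0921
grip_force: 0.0
```

>>> {"method": "arm_command", "body": {"moves": [[[0.044, -0.002, -0.001], [0, 0, -0.092], 0.0918], [[0.088, -0.007, -0.002], [0, 0, -0.185], 0.0918], [[0.131, -0.016, -0.003], [0, 0, -0.277], 0.0918], [[0.173, -0.028, -0.005], [0, 0, -0.37], 0.0918], [[0.214, -0.044, -0.006], [0, 0, -0.462], 0.0918]]}}

```text
time: 1.1
tool_pos: [0.4685, -0.2115, 0.2384]
tool_rot: [-3.141, -0.0, 1.219]
contact_force: [1.8, -0.3, 0.2]
opening: 0.0914
grip_force: 0.0
```

>>> {"method": "arm_command", "body": {"moves": [[[0.044, 0, -0.001], [0, 0, -0.092], 0.0918], [[0.087, -0.004, -0.002], [0, 0, -0.185], 0.0918], [[0.13, -0.011, -0.003], [0, 0, -0.277], 0.0918], [[0.172, -0.022, -0.005], [0, 0, -0.37], 0.0918], [[0.212, -0.036, -0.006], [0, 0, -0.462], 0.0918]]}}

```text
time: 1.6
tool_pos: [0.5079, 0.0, 0.2444]
tool_rot: [-3.141, -0.0, 1.681]
contact_force: [-0.1, -0.2, -0.0]
opening: 0.0917
grip_force: 0.0
```

>>> {"method": "arm_command", "body": {"moves": [[[0.043, 0.002, -0.001], [0, 0, -0.092], 0.0918], [[0.086, 0, -0.002], [0, 0, -0.185], 0.0918], [[0.128, -0.006, -0.003], [0, 0, -0.277], 0.0918], [[0.17, -0.016, -0.005], [0, 0, -0.37], 0.0918], [[0.211, -0.028, -0.006], [0, 0, -0.462], 0.0918]]}}

```text
time: 2.1
tool_pos: [0.4569, 0.2066, 0.2504]
tool_rot: [-3.141, -0.0, 2.143]
contact_force: [0.2, -0.3, -0.3]
opening: 0.0915
grip_force: 0.0
```

```bash
python3 - <<'E'
from h import *
print(pose()[0],robot.observe()['tool_rot'],robot.observe()['qpos'].round(2),robot.observe()['time'])
m=robot.camera_model('wrist');R=np.array(m['R']);print(m['fx'],(-R.T@m['t']).round(3),R[2].round(2),proj(m,[.456,.205,.04]))
im=save('wrist','w1.png');np.save('w1.npy',im);t=robot.read_camera('top');np.save('t1.npy',t);s=robot.read_camera('scene');np.save('s1.npy',s)
import pickle;pickle.dump(m,open('w1.pkl','wb'))
E
```

```text
[0.45687006 0.2066309  0.25041137] [-3.14105626e+00 -1.34623730e-04  2.14260147e+00] [ 0.27  0.28  1.55 -0.    1.32 -0.3 ] 2.1
310.790260187232 [0.421 0.263 0.408] [ 0.14 -0.21 -0.97] [278.52085982 190.64485817]
```

View pics/w1.png

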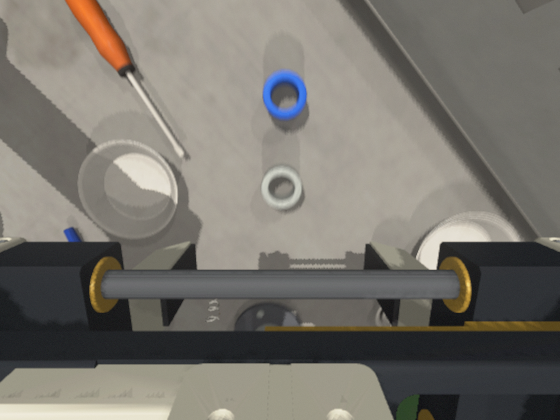

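The wrist view shows the grey bush at (282,187), the blue one at (285,96), and the bush between the fingers' reach as planned. Next I refine its position.

```bash
python3 - <<'E'
from h import *
import pickle
m=pickle.load(open('w1.pkl','rb'));w=np.load('w1.npy')
def blob(im,box,lo,name,bg=None):
    x0,y0,x1,y1=box;g=cv2.cvtColor(im,cv2.COLOR_RGB2GRAY)[y0:y1,x0:x1]
    for th in lo:
        c,_=cv2.findContours((g>th).astype(np.uint8),cv2.RETR_EXTERNAL,cv2.CHAIN_APPROX_NONE)
        c=max(c,key=len);(x,y),ax,a=cv2.fitEllipse(c); print(name,th,round(x+x0,1),round(y+y0,1),np.round(ax,1)); 
    return g
blob(w,(255,160,310,218),(165,175,185,195),'w')
t=np.load('t0.npy');blob(t,(205,222,238,252),(140,150,160,170),'t'); blob(t,(288,183,320,208),(110,120,130,140),'stand')
n=robot.camera_model('top')
for u,v in [(281.5,186.5)]: print(onz(m,u,v,.04))
print(proj(m,[.456,.205,.04]),proj(n,[.456,.205,.04]))
E
```

```text
w 165 280.8 187.3 [39. 40.]
w 175 280.9 187.2 [37.8 38.6]
w 185 280.8 187.1 [35.9 38.1]
w 195 280.7 187.1 [33.5 34.3]
t 140 221.0 236.8 [17.1 17.3]Traceback (most recent call last):
  File "<stdin>", line 11, in <module>
  File "<stdin>", line 8, in blob
cv2.error: OpenCV(4.12.0) /io/opencv/modules/imgproc/src/shapedescr.cpp:361: error: (-201:Incorrect size of input array) There should be at least 5 points to fit the ellipse in function 'fitEllipseNoDirect'
```

```bash
python3 - <<'E'
from h import *
import pickle
m=pickle.load(open('w1.pkl','rb'));n=robot.camera_model('top')
b=onz(m,280.8,187.2,.04);print(b,onz(n,222,237,.04))
t=np.load('t0.npy');g=cv2.cvtColor(t,cv2.COLOR_RGB2GRAY)
for nm,box,ths in (('bush',(205,222,240,252),(120,130,140)),('stand',(290,180,318,210),(90,105,120))):
  x0,y0,x1,y1=box
  for th in ths:
    c,_=cv2.findContours((g[y0:y1,x0:x1]>th).astype(np.uint8),cv2.RETR_EXTERNAL,cv2.CHAIN_APPROX_NONE);c=max(c,key=len)
    if len(c)>5:
      (x,y),ax,_=cv2.fitEllipse(c);print(nm,th,x+x0,y+y0,ax,onz(n,x+x0,y+y0,.04 if nm=='bush' else .06).round(4))
yaw=2.143
rel([(b[0],b[1],z,yaw) for z in (.2,.15,.1,.06,.03)])
rel([(b[0],b[1],.012,yaw)],(np.array([b[0],b[1],.03]),Ro.from_euler('xyz',[np.pi,0,yaw])))
E
```

```text
[0.45603799 0.21000143 0.04      ] [0.45530991 0.20642201 0.04      ]
bush 120 217.1444845199585 233.5269193649292 (20.464731216430664, 29.849824905395508) [0.4637 0.2189 0.04  ]
bush 130 220.79582977294922 236.78007984161377 (18.23426055908203, 18.57886505126953) [0.4558 0.2095 0.04  ]
bush 140 221.03891372680664 236.7741174697876 (17.07805061340332, 17.345077514648438) [0.4558 0.2088 0.04  ]
stand 90 302.85448932647705 195.41417121887207 (18.460376739501953, 19.02657127380371) [0.5614 0.0075 0.06  ]
stand 105 303.00384044647217 195.39601039886475 (17.240446090698242, 17.919816970825195) [0.5614 0.0071 0.06  ]
stand 120 301.3689022064209 193.96877098083496 (14.025575637817383, 18.804147720336914) [0.5649 0.0113 0.06  ]
[0.0028, 0.0013, 0.0505] [-0.001, -0.0, 0.0]
[0.0028, 0.0013, 0.1005] [-0.001, -0.0, 0.0]
[0.0028, 0.0014, 0.1505] [-0.001, -0.0, 0.0]
[0.0028, 0.0014, 0.1905] [-0.001, -0.0, 0.0]
[0.0028, 0.0014, 0.2205] [-0.001, -0.0, 0.0]
[0.0, -0.0, 0.018] [0.0, 0.0, 0.0]
```

>>> {"method": "arm_command", "body": {"moves": [[[0.003, 0.001, 0.045], [0, 0, 0], 0.0918], [[0.003, 0.001, 0.09], [0, 0, 0], 0.0918], [[0.003, 0.001, 0.13], [0, 0, 0], 0.0918], [[0.003, 0.001, 0.165], [0, 0, 0], 0.0918], [[0.003, 0.001, 0.195], [0, 0, 0], 0.0918]], "squeeze": 15}}

```text
time: 2.75
tool_pos: [0.4567, 0.2066, 0.0536]
tool_rot: [-3.14, -0.0, 2.137]
contact_force: [0.9, -0.0, -0.5]
opening: 0.0921
grip_force: 0.0
```

>>> {"method": "arm_command", "body": {"moves": [[[0, 0, 0.015], [0, 0, 0], 0.0918], [[0, 0, 0.03], [0, 0, 0], 0.0918], [[0, 0, 0.0425], [0, 0, 0], 0.0918], [[0, 0, 0.0425], [0, 0, 0], 0.06], [[0, 0, 0.0425], [0, 0, 0], 0.04]]}}

```text
time: 3.25
tool_pos: [0.4572, 0.2076, 0.0133]
tool_rot: [-3.141, 0.0, 2.138]
contact_force: [0.0, 0.7, 0.9]
opening: 0.0802
grip_force: 0.0
```

>>> {"method": "arm_command", "body": {"moves": [[[0, 0, 0], [0, 0, 0], 0.04], [[0, 0, 0], [0, 0, 0], 0.04], [[0, 0, 0], [0, 0, 0], 0.04], [[0, 0, 0], [0, 0, 0], 0.04], [[0, 0, 0], [0, 0, 0], 0.04]]}}

```text
time: 3.75
tool_pos: [0.4571, 0.2082, 0.0136]
tool_rot: [3.141, 0.0, 2.139]
contact_force: [0.8, 0.4, 2.8]
opening: 0.0491
grip_force: 15.0
```

Opening is 0.049 at 15 N, so the bush is held. I'll lift it, swing slightly past the stand, and look at the stand with the wrist camera on the way.

```bash
python3 - <<'E'
from h import *
w=polar(.502,.427,.19,2.14,.556,-.16,.2,1.6,10)
s=(np.array([.4571,.2082,.19]),Ro.from_euler('xyz',[np.pi,0,2.14]))
rel(w[:5],s); rel(w[5:],(np.array(w[4][:3]),Ro.from_euler('xyz',[np.pi,0,w[4][3]])))
E
```

```text
[-0.0303, -0.0, -0.001] [0.0, -0.0, 0.054]
[-0.0606, -0.0016, -0.002] [0.0, -0.0, 0.108]
[-0.0912, -0.0051, -0.003] [0.0, -0.0, 0.162]
[-0.1218, -0.0104, -0.004] [0.0, -0.0, 0.216]
[-0.1523, -0.0177, -0.005] [0.0, -0.0, 0.27]
[-0.0317, -0.0008, -0.001] [0.0, -0.0, 0.054]
[-0.0635, -0.0034, -0.002] [0.0, -0.0, 0.108]
[-0.0955, -0.0081, -0.003] [-0.0, -0.0, 0.162]
[-0.1274, -0.0147, -0.004] [0.0, -0.0, 0.216]
[-0.1592, -0.0234, -0.005] [0.0, -0.0, 0.27]
```

>>> {"method": "arm_command", "body": {"moves": [[[0, 0, -0.02], [0, 0, 0], 0.04], [[0, 0, -0.06], [0, 0, 0], 0.04], [[0, 0, -0.1], [0, 0, 0], 0.04], [[0, 0, -0.145], [0, 0, 0], 0.04], [[0, 0, -0.177], [0, 0, 0], 0.04]]}}

```text
time: 4.25
tool_pos: [0.4572, 0.2082, 0.1928]
tool_rot: [3.139, 0.001, 2.139]
contact_force: [0.3, -0.3, -1.4]
opening: 0.0493
grip_force: 15.0
```

>>> {"method": "arm_command", "body": {"moves": [[[-0.03, 0, -0.001], [0, 0, 0.054], 0.04], [[-0.061, -0.002, -0.002], [0, 0, 0.108], 0.04], [[-0.091, -0.005, -0.003], [0, 0, 0.162], 0.04], [[-0.122, -0.01, -0.004], [0, 0, 0.216], 0.04], [[-0.152, -0.018, -0.005], [0, 0, 0.27], 0.04]]}}

```text
time: 4.75
tool_pos: [0.5237, 0.0692, 0.1948]
tool_rot: [-3.141, -0.0, 1.867]
contact_force: [-0.8, -0.4, -1.9]
opening: 0.0493
grip_force: 15.0
```

>>> {"method": "arm_command", "body": {"moves": [[[-0.032, -0.001, -0.001], [0, 0, 0.054], 0.04], [[-0.064, -0.003, -0.002], [0, 0, 0.108], 0.04], [[-0.095, -0.008, -0.003], [0, 0, 0.162], 0.04], [[-0.127, -0.015, -0.004], [0, 0, 0.216], 0.04], [[-0.159, -0.023, -0.005], [0, 0, 0.27], 0.04]]}}

```text
time: 5.25
tool_pos: [0.5479, -0.0896, 0.1997]
tool_rot: [-3.141, -0.0, 1.597]
contact_force: [0.3, -0.5, -2.2]
opening: 0.0489
grip_force: 15.0
```

>>> {"method": "arm_command", "body": {"moves": [[[0, 0, 0], [0, 0, 0], 0.04], [[0, 0, 0], [0, 0, 0], 0.04], [[0, 0, 0], [0, 0, 0], 0.04], [[0, 0, 0], [0, 0, 0], 0.04], [[0, 0, 0], [0, 0, 0], 0.04]]}}

```text
time: 5.75
tool_pos: [0.5482, -0.0875, 0.2003]
tool_rot: [3.142, -0.0, 1.6]
contact_force: [-0.3, -0.2, -1.9]
opening: 0.0491
grip_force: 15.0
```

```bash
python3 - <<'E'
from h import *
import pickle
m=robot.camera_model('wrist');p=pose()
im=save('wrist','w2.png');np.save('w2.npy',im);pickle.dump((m,p[0],p[1].as_euler('xyz')),open('w2.pkl','wb'))
print(p[0],p[1].as_euler('xyz'),proj(m,[.5614,.0072,.06]))
# bush top centre in hand expected
print(proj(m,p[0]+p[1].apply([0,0,-.027])))
E
```

```text
[ 0.54820921 -0.08749384  0.20026535] [ 3.14156332e+00 -2.02114754e-05  1.60043814e+00] [297.2388238  101.38560544]
[279.39920285 283.11648738]
```

View pics/w2.png

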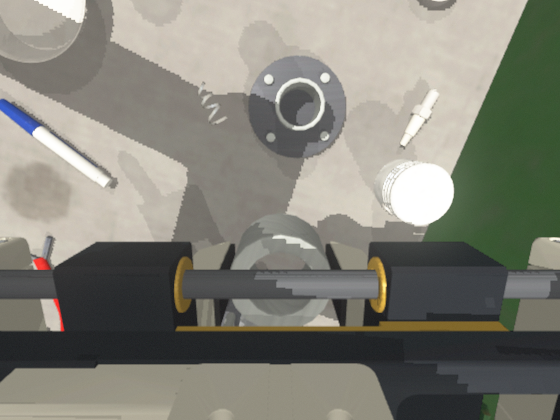

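The wrist view shows the stand rim at about (300,104) on its foot. The held bush hangs centred at about (280,270). Next I fit both.

```bash
python3 - <<'E'
from h import *
import pickle
m,p,e=pickle.load(open('w2.pkl','rb'));R=Ro.from_euler('xyz',e);w=np.load('w2.npy');g=cv2.cvtColor(w,cv2.COLOR_RGB2GRAY)
x0,y0,x1,y1=268,74,332,134
for th in (130,150,170):
    c,h=cv2.findContours((g[y0:y1,x0:x1]>th).astype(np.uint8),cv2.RETR_CCOMP,cv2.CHAIN_APPROX_NONE)
    for k in c:
        if len(k)>60:
            (x,y),ax,_=cv2.fitEllipse(k);print('rim',th,len(k),round(x+x0,1),round(y+y0,1),np.round(ax,1),onz(m,x+x0,y+y0,.06).round(4))
f=((g<95)).astype(np.uint8)[45:165,235:360];c,_=cv2.findContours(f,cv2.RETR_EXTERNAL,cv2.CHAIN_APPROX_NONE);k=max(c,key=len)
(x,y),ax,_=cv2.fitEllipse(k);print('foot',x+235,y+45,ax,onz(m,x+235,y+45,.012).round(4))
a=np.linspace(0,2*np.pi,73)
for dx in(-.003,0,.003):
  for nm,z in(('top',-.027),('bot',.013)):
    q=np.array([proj(m,p+R.apply([dx+.025*np.cos(t),.025*np.sin(t),z])) for t in a]);print(dx,nm,q.min(0).round(1),q.max(0).round(1))
print(g[205:240,281].tolist());print(g[262,220:345].tolist())
E
```

```text
rim 130 228 299.5 97.1 [60.8 65. ] [0.5633 0.011  0.06  ]
rim 130 120 298.9 103.8 [40.3 44.7] [0.563  0.0052 0.06  ]
rim 150 146 299.9 103.0 [48.8 52.2] [0.5639 0.0059 0.06  ]
rim 150 123 299.1 103.9 [41.8 45.1] [0.5632 0.0051 0.06  ]
rim 170 215 299.5 103.4 [46.3 49.2] [0.5635 0.0055 0.06  ]
foot 288.177001953125 120.69505310058594 (65.33869934082031, 79.19149780273438) [ 0.555  -0.0082  0.012 ]
-0.003 top [225.5 238. ] [333.3 335.7]
-0.003 bot [237.1 214.7] [322. 294.]
0 top [225.3 231.5] [333.5 330.3]
0 bot [236.9 209.6] [322.2 289.6]
0.003 top [225. 225.] [333.8 324.9]
0.003 bot [236.7 204.4] [322.3 285.1]
[128, 128, 128, 129, 131, 131, 133, 133, 135, 135, 135, 137, 137, 139, 139, 137, 138, 138, 137, 135, 136, 137, 136, 136, 137, 136, 135, 134, 142, 164, 217, 239, 234, 203, 140]
[133, 125, 88, 48, 40, 41, 42, 41, 38, 40, 40, 43, 83, 129, 148, 150, 155, 156, 156, 155, 154, 156, 153, 153, 155, 157, 156, 154, 153, 153, 154, 157, 158, 157, 147, 131, 123, 125, 114, 111, 111, 110, 112, 115, 126, 127, 128, 128, 128, 129, 129, 129, 128, 128, 126, 126, 126, 127, 127, 126, 128, 127, 127, 126, 126, 126, 126, 127, 126, 128, 128, 129, 130, 128, 128, 127, 129, 128, 126, 126, 126, 127, 126, 125, 121, 122, 126, 130, 132, 134, 136, 135, 138, 137, 139, 138, 139, 137, 136, 137, 136, 137, 137, 137, 133, 134, 133, 121, 85, 49, 43, 44, 46, 47, 46, 46, 46, 60, 96, 123, 137, 143, 143, 141, 141]
```

Stand rim is at (0.563,0.006), which agrees with the top view's (0.561,0.007). The bush sits about −1 mm along tool x. I'm moving over the stand.

>>> {"method": "arm_command", "body": {"moves": [[[0.03, 0.006, 0], [0, 0, 0], 0.04], [[0.065, 0.012, 0], [0, 0, 0], 0.04], [[0.094, 0.0175, 0.01], [0, 0, 0], 0.04], [[0.094, 0.0175, 0.04], [0, 0, 0], 0.04], [[0.094, 0.0175, 0.07], [0, 0, 0], 0.04]]}}

```text
time: 6.3
tool_pos: [0.5636, 0.0076, 0.1301]
tool_rot: [3.139, 0.0, 1.602]
contact_force: [0.0, -0.8, -2.5]
opening: 0.0489
grip_force: 15.0
```

>>> {"method": "arm_command", "body": {"moves": [[[0, 0, 0.02], [0, 0, 0], 0.04], [[0, 0, 0.035], [0, 0, 0], 0.04], [[0, 0, 0.042], [0, 0, 0], 0.04], [[0, 0, 0.042], [0, 0, 0], 0.04], [[0, 0, 0.042], [0, 0, 0], 0.04]]}}

```text
time: 6.8
tool_pos: [0.5636, 0.0061, 0.089]
tool_rot: [3.14, 0.0, 1.599]
contact_force: [-0.0, 0.1, -1.6]
opening: 0.0491
grip_force: 15.0
```

```bash
python3 - <<'E'
from h import *
p=pose();print(p[0],p[1].as_euler('xyz'))
a=robot.read_camera('scene')
o=cv2.resize(a[190:280,240:400],None,fx=4,fy=4,interpolation=cv2.INTER_CUBIC);cv2.imwrite('pics/s2.png',o[:,:,::-1])
E
```

```text
[0.56357269 0.00605464 0.08896189] [3.14037355e+00 2.67663109e-04 1.59904981e+00]
```

View pics/s2.png

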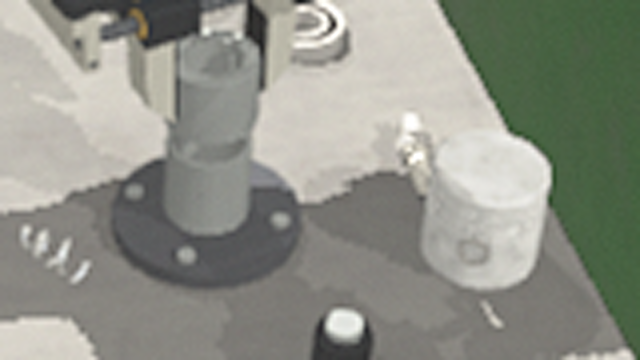

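The bush hangs about 15 mm above the rim, in line with the column: in the crop the bush's lower edge is near (212,135) and the rim near (210,150). I'm lowering it and letting go.

>>> {"method": "arm_command", "body": {"moves": [[[0, 0, 0.005], [0, 0, 0], 0.04], [[0, 0, 0.01], [0, 0, 0], 0.04], [[0, 0, 0.014], [0, 0, 0], 0.04], [[0, 0, 0.0155], [0, 0, 0], 0.04], [[0, 0, 0.0155], [0, 0, 0], 0.04]]}}

```text
time: 7.35
tool_pos: [0.563, 0.0059, 0.0735]
tool_rot: [3.141, 0.0, 1.599]
contact_force: [-2.6, 0.3, 6.5]
opening: 0.0489
grip_force: 15.0
```

The vertical force shows it is seated. Releasing.

>>> {"method": "arm_command", "body": {"moves": [[[0, 0, 0], [0, 0, 0], 0.051], [[0, 0, 0], [0, 0, 0], 0.056], [[0, 0, 0], [0, 0, 0], 0.065], [[0, 0, 0], [0, 0, 0], 0.08], [[0, 0, 0], [0, 0, 0], 0.0918]]}}

```text
time: 7.85
tool_pos: [0.5631, 0.006, 0.0726]
tool_rot: [-3.141, 0.0, 1.599]
contact_force: [0.7, 0.0, -1.0]
opening: 0.075
grip_force: 0.0
```

>>> {"method": "arm_command", "body": {"moves": [[[0, 0, 0], [0, 0, 0], 0.0918], [[0, 0, -0.01], [0, 0, 0], 0.0918], [[0, 0, -0.04], [0, 0, 0], 0.0918], [[0, 0, -0.08], [0, 0, 0], 0.0918], [[0, 0, -0.12], [0, 0, 0], 0.0918]]}}

```text
time: 8.35
tool_pos: [0.5627, 0.006, 0.1946]
tool_rot: [-3.141, -0.0, 1.599]
contact_force: [1.1, 0.2, 0.4]
opening: 0.0915
grip_force: 0.0
```

>>> {"method": "arm_command", "body": {"moves": [[[-0.02, 0, -0.045], [0, 0, 0], 0.0918], [[-0.05, 0, -0.055], [0, 0, 0], 0.0918], [[-0.09, 0, -0.055], [0, 0, 0], 0.0918], [[-0.1, 0, -0.055], [0, 0, 0], 0.0918], [[-0.1, 0, -0.055], [0, 0, 0], 0.0918]]}}

```text
time: 8.85
tool_pos: [0.5656, -0.0953, 0.248]
tool_rot: [3.142, 0.0, 1.596]
contact_force: [0.3, 0.9, -0.3]
opening: 0.0918
grip_force: 0.0
```

```bash
python3 - <<'E'
from h import *
import pickle
m=robot.camera_model('wrist');p=pose();im=robot.read_camera('wrist');np.save('w3.npy',im);pickle.dump((m,p[0],p[1].as_euler('xyz')),open('w3.pkl','wb'))
print(p[0],p[1].as_euler('xyz'),proj(m,[.563,.006,.1]),proj(m,[.563,.006,.06]))
o=im[0:300,130:430].copy();t=robot.read_camera('top');np.save('t3.npy',t);s=robot.read_camera('scene');np.save('s3.npy',s)
sc=cv2.resize(s[190:360,240:400],(282,300),interpolation=cv2.INTER_CUBIC)
cv2.imwrite('pics/w3.png',np.hstack([o,sc])[:,:,::-1])
E
```

```text
[ 0.56563339 -0.09527771  0.24799031] [3.14153334e+00 5.79577218e-05 1.59612862e+00] [279.4218768   94.10335306] [279.4752496   98.58166218]
```

View pics/w3.png

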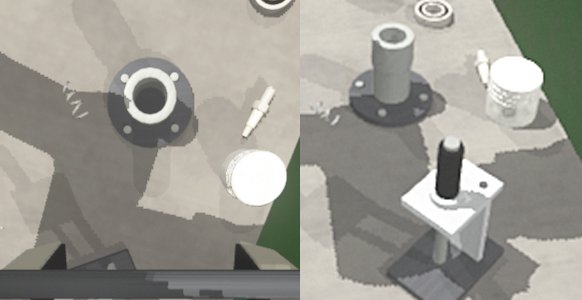

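The bush sits squarely on the column: its bore is at wrist (281,95) and the scene inset shows it flush. The probe is at scene (325,285). Next I measure the bush and the probe roughly.

```bash
python3 - <<'E'
from h import *
import pickle
m,p,e=pickle.load(open('w3.pkl','rb'));w=np.load('w3.npy');g=cv2.cvtColor(w,cv2.COLOR_RGB2GRAY)
x0,y0,x1,y1=245,60,318,130
for th in (170,190,210):
    c,h=cv2.findContours((g[y0:y1,x0:x1]>th).astype(np.uint8),cv2.RETR_CCOMP,cv2.CHAIN_APPROX_NONE)
    for k in c:
        if len(k)>60:
            (x,y),ax,_=cv2.fitEllipse(k);print('bush',th,len(k),round(x+x0,1),round(y+y0,1),np.round(ax,1),onz(m,x+x0,y+y0,.1).round(4))
s=np.load('s3.npy');t=np.load('t3.npy');n=robot.camera_model('scene');q=robot.camera_model('top')
for nm,im,c,b in(('s',s,n,(305,255,350,310)),('t',np.load('t0.npy'),q,(395,205,425,235))):
    x0,y0,x1,y1=b;k=(im[y0:y1,x0:x1].max(2)<60).astype(np.uint8)
    nn,l,st,ce=cv2.connectedComponentsWithStats(k);i=1+np.argmax(st[1:,4]);cx=ce[i]+[x0,y0];print(nm,st[i],cx,onz(c,*cx,.15).round(4))
a=polar(.574,-.167,.248,1.596,.561,-.634,.29,1.13,10)
rel(a[:5]);rel(a[5:],(np.array(a[4][:3]),Ro.from_euler('xyz',[np.pi,0,a[4][3]])))
E
```

```text
bush 170 186 280.0 93.3 [54.9 56.9] [0.5636 0.0067 0.1   ]
bush 170 104 279.5 95.4 [35.5 38. ] [0.5631 0.0049 0.1   ]
bush 190 181 280.0 93.4 [54.2 56.1] [0.5635 0.0067 0.1   ]
bush 190 105 279.4 95.4 [36.3 38.5] [0.563  0.0049 0.1   ]
bush 210 292 279.8 93.3 [51.3 51.6] [0.5633 0.0067 0.1   ]
s [12 16 15 32 91] [323.13186813 289.08791209] [ 0.4843 -0.249   0.15  ]
t [10 13  9  9 44] [408.06818182 222.54545455] [ 0.4863 -0.2333  0.15  ]
[-0.0285, -0.0069, -0.0046] [-0.001, -0.001, 0.05]
[-0.0539, -0.0151, -0.0088] [-0.001, -0.001, 0.097]
[-0.0789, -0.0246, -0.013] [-0.001, -0.001, 0.143]
[-0.1033, -0.0351, -0.0172] [-0.001, -0.001, 0.19]
[-0.1271, -0.0468, -0.0215] [-0.001, -0.001, 0.237]
[-0.0256, -0.0069, -0.0042] [-0.0, -0.0, 0.047]
[-0.0507, -0.0151, -0.0084] [0.0, -0.0, 0.093]
[-0.0754, -0.0243, -0.0126] [0.0, -0.0, 0.14]
[-0.0996, -0.0347, -0.0168] [0.0, -0.0, 0.186]
[-0.1232, -0.0462, -0.021] [-0.0, -0.0, 0.233]
```

Bush is at (0.563,0.006); the probe is around (0.487,−0.24).

>>> {"method": "arm_command", "body": {"moves": [[[-0.028, -0.007, -0.005], [0, 0, 0.05], 0.0918], [[-0.054, -0.015, -0.009], [0, 0, 0.097], 0.0918], [[-0.079, -0.025, -0.013], [0, 0, 0.143], 0.0918], [[-0.103, -0.035, -0.017], [0, 0, 0.19], 0.0918], [[-0.127, -0.047, -0.022], [0, 0, 0.237], 0.0918]]}}

```text
time: 9.5
tool_pos: [0.5224, -0.2215, 0.2696]
tool_rot: [-3.141, -0.001, 1.362]
contact_force: [0.1, -0.9, 0.3]
opening: 0.0921
grip_force: 0.0
```

>>> {"method": "arm_command", "body": {"moves": [[[-0.026, -0.007, -0.004], [0, 0, 0.047], 0.0918], [[-0.051, -0.015, -0.008], [0, 0, 0.093], 0.0918], [[-0.075, -0.024, -0.013], [0, 0, 0.14], 0.0918], [[-0.1, -0.035, -0.017], [0, 0, 0.186], 0.0918], [[-0.123, -0.046, -0.021], [0, 0, 0.233], 0.0918]]}}

```text
time: 10.0
tool_pos: [0.452, -0.3325, 0.2908]
tool_rot: [-3.141, -0.0, 1.129]
contact_force: [-0.3, 0.1, -0.3]
opening: 0.0916
grip_force: 0.0
```

>>> {"method": "arm_command", "body": {"moves": [[[0, 0, 0], [0, 0, 0], 0.0918], [[0, 0, 0], [0, 0, 0], 0.0918], [[0, 0, 0], [0, 0, 0], 0.0918], [[0, 0, 0], [0, 0, 0], 0.0918], [[0, 0, 0], [0, 0, 0], 0.0918]]}}

```text
time: 10.5
tool_pos: [0.4524, -0.3322, 0.2906]
tool_rot: [-3.141, -0.0, 1.13]
contact_force: [-0.4, -0.6, -0.2]
opening: 0.0918
grip_force: 0.0
```

```bash
python3 - <<'E'
from h import *
import pickle
m=robot.camera_model('wrist');p=pose();im=save('wrist','w4.png');np.save('w4.npy',im);pickle.dump((m,p[0],p[1].as_euler('xyz')),open('w4.pkl','wb'))
print(p[0],p[1].as_euler('xyz'),proj(m,[.487,-.24,.179]),proj(m,[.487,-.24,.118]))
E
```

```text
[ 0.45243272 -0.3321861   0.29059521] [-3.14136830e+00 -1.41894553e-04  1.13041156e+00] [269.58423291  93.27493409] [271.55171196 100.57795829]
```

View pics/w4.png

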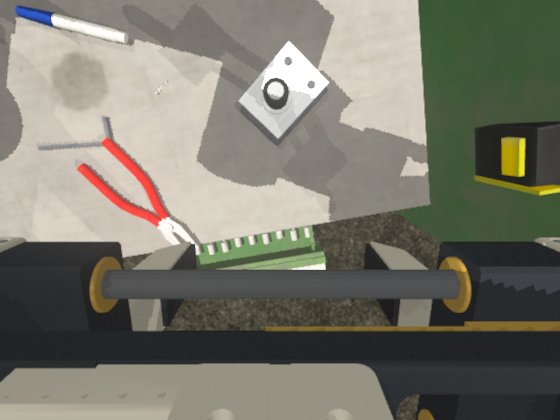

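The wrist view shows the probe's cap at about (277,90), ringed by the black grip, with the shelf corners at (290,42), (328,85), (280,143) and (239,101). Next I refine.

```bash
python3 - <<'E'
from h import *
import pickle
m,p,e=pickle.load(open('w4.pkl','rb'));w=np.load('w4.npy');R=Ro.from_euler('xyz',e)
x0,y0,x1,y1=255,70,302,118
k=(w[y0:y1,x0:x1].max(2)<70).astype(np.uint8)
c,h=cv2.findContours(k,cv2.RETR_CCOMP,cv2.CHAIN_APPROX_NONE)
for q in c:
    if len(q)>15:
        (x,y),ax,_=cv2.fitEllipse(q);b=cv2.boundingRect(q);print(len(q),x+x0,y+y0,ax,(b[0]+x0,b[1]+y0,b[2],b[3]),onz(m,x+x0,y+y0,.174).round(4),onz(m,x+x0,y+y0,.179).round(4))
pr=None
a=np.linspace(0,2*np.pi,73)
for X in([.487,-.24],[.49,-.24],[.487,-.235]):
  for nm,r,z in(('cap',None,.179),('griptop',.011,.174),('gripbot',.011,.118)):
    if r:
      q=np.array([proj(m,[X[0]+r*np.cos(t),X[1]+r*np.sin(t),z]) for t in a]);print(X,nm,q.min(0).round(1),q.max(0).round(1))
g=cv2.cvtColor(w,cv2.COLOR_RGB2GRAY)
for r in range(74,116,2): print(r,' '.join('%3d'%v for v in g[r,256:300:2]))
E
```

```text
27 272.0106506347656 104.17558288574219 (3.724529266357422, 12.770947456359863) (266, 99, 12, 10) [ 0.4852 -0.248   0.174 ] [ 0.4852 -0.2484  0.179 ]
[0.487, -0.24] griptop [256.5  79.7] [283. 108.]
[0.487, -0.24] gripbot [260.6  88.9] [282.5 112.1]
[0.49, -0.24] griptop [259.8  78. ] [286.3 106.4]
[0.49, -0.24] gripbot [263.3  87.5] [285.2 110.8]
[0.487, -0.235] griptop [253.8  73.8] [280.5 102.3]
[0.487, -0.235] gripbot [258.4  84. ] [280.4 107.4]
74 137 139 179 227 225 255 255 255 255 255 255 255 255 255 255 255 255 255 255 255 255 255
76 134 160 205 215 249 255 255 255 255 255 255 255 255 255 255 255 255 255 255 255 255 255
78 148 201 205 196 253 255 255 252 189 136  81 193 251 255 255 255 255 255 255 255 255 255
80 197 205 198 200 254 255 224  85  87  85  87  88  85 108 254 255 255 255 255 255 255 255
82 206 199 199 199 255 199  85  88 199 225 234 189 104  87 145 255 255 255 255 255 255 255
84 201 197 198 252 230  87  98 230 246 247 245 245 236 106  87 135 255 255 255 255 255 255
86 198 199 198 254 154  89 219 247 246 246 244 244 245 226  87  86 245 255 255 255 255 255
88 199 19
[... 572 characters left out ...]
  72  81  80  74  74  76  74  79 204 212 202 221 223 224
102 204 198 198 193 211 121  65  68  71  73  71  74  74  74  72 154 205 200 209 224 223 221
104 221 203 198 186 210 202  77  68  67  69  70  70  70  71  73 180 205 202 209 224 221 219
106 221 222 202 210 198 215 194  81  67  67  68  69  70  77 171 202 197 204 208 215 219 221
108 221 222 222 222 200 201 219 189 133  71  68  75  97 187 200 196 199 208 205 219 220 220
110 221 221 222 220 217 197 202 206 200 200 192 198 200 201 195 193 207 205 202 216 220 220
112 220 221 220 218 219 220 194 184 188 196 195 198 191 186 199 206 205 201 201 209 220 223
114 221 220 216 218 219 219 208 200 194 186 183 182 194 203 205 203 200 200 203 202 219 218
```

```bash
python3 - <<'E'
from h import *
import pickle
m,p,e=pickle.load(open('w4.pkl','rb'))
b=onz(m,276,91.6,.174);print(b,onz(robot.camera_model('top'),413,219,.179),onz(robot.camera_model('scene'),326,270.5,.179))
y=1.13
rel([(b[0],b[1],z,y) for z in (.29,.29,.25,.2,.16)])
E
```

```text
[ 0.49246664 -0.24051793  0.174     ] [ 0.49033461 -0.23845991  0.179     ] [ 0.4912531  -0.24141619  0.179     ]
[0.1002, -0.0029, 0.0006] [-0.0, -0.0, 0.0]
[0.1002, -0.0029, 0.0006] [-0.0, -0.0, 0.0]
[0.1002, -0.0029, 0.0406] [-0.0, -0.0, 0.0]
[0.1002, -0.0029, 0.0906] [-0.0, -0.0, 0.0]
[0.1002, -0.0029, 0.1306] [-0.0, -0.0, 0.0]
```

The three views agree on the probe at (0.492,−0.240) within 2 mm.

>>> {"method": "arm_command", "body": {"moves": [[[0.04, -0.001, 0], [0, 0, 0], 0.0918], [[0.075, -0.002, 0], [0, 0, 0], 0.0918], [[0.1, -0.003, 0.01], [0, 0, 0], 0.0918], [[0.1, -0.003, 0.045], [0, 0, 0], 0.0918], [[0.1, -0.003, 0.085], [0, 0, 0], 0.0918]]}}

```text
time: 11.05
tool_pos: [0.4933, -0.2406, 0.2061]
tool_rot: [3.137, 0.001, 1.131]
contact_force: [0.3, -1.4, -0.5]
opening: 0.0916
grip_force: 0.0
```

>>> {"method": "arm_command", "body": {"moves": [[[0, 0, 0.03], [0, 0, 0], 0.0918], [[0, 0, 0.055], [0, 0, 0], 0.0918], [[0, 0, 0.072], [0, 0, 0], 0.0918], [[0, 0, 0.073], [0, 0, 0], 0.0918], [[0, 0, 0.073], [0, 0, 0], 0.0918]], "squeeze": 20}}

```text
time: 11.55
tool_pos: [0.4922, -0.2413, 0.133]
tool_rot: [-3.142, 0.0, 1.129]
contact_force: [-0.7, 0.5, 0.4]
opening: 0.0922
grip_force: 0.0
```

```bash
python3 - <<'E'
from h import *
p=pose();print(p[0],p[1].as_euler('xyz'))
m=robot.camera_model('wrist');im=robot.read_camera('wrist');s=robot.read_camera('scene')
print(proj(m,[.492,-.24,.174]))
o=np.hstack([im[150:370,130:430],cv2.resize(s[220:370,240:400],(235,220),interpolation=cv2.INTER_CUBIC)]);cv2.imwrite('pics/w5.png',o[:,:,::-1])
E
```

```text
[ 0.49222757 -0.24130034  0.13297687] [-3.14156782e+00  3.88311529e-05  1.12911254e+00]
[277.34365378 296.87920692]
```

View pics/w5.png

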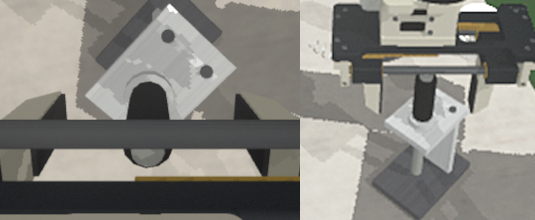

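The grip stands midway between the open fingers (crop x≈149 between finger edges 65 and 235). Closing.

>>> {"method": "arm_command", "body": {"moves": [[[0, 0, 0], [0, 0, 0], 0.05], [[0, 0, 0], [0, 0, 0], 0.03], [[0, 0, 0], [0, 0, 0], 0.015], [[0, 0, 0], [0, 0, 0], 0.01], [[0, 0, 0], [0, 0, 0], 0.01]]}}

```text
time: 12.15
tool_pos: [0.492, -0.2414, 0.1328]
tool_rot: [3.141, 0.0, 1.129]
contact_force: [-0.5, -0.1, 0.3]
opening: 0.0563
grip_force: 0.0
```

>>> {"method": "arm_command", "body": {"moves": [[[0, 0, 0], [0, 0, 0], 0.01], [[0, 0, 0], [0, 0, 0], 0.01], [[0, 0, 0], [0, 0, 0], 0.01], [[0, 0, -0.005], [0, 0, 0], 0.01], [[0, 0, -0.015], [0, 0, 0], 0.01]]}}

```text
time: 12.65
tool_pos: [0.4915, -0.2411, 0.1475]
tool_rot: [-3.14, -0.0, 1.129]
contact_force: [0.2, 0.0, -1.3]
opening: 0.0217
grip_force: 20.0
```

>>> {"method": "arm_command", "body": {"moves": [[[0, 0, -0.02], [0, 0, 0], 0.01], [[0, 0, -0.045], [0, 0, 0], 0.01], [[0, 0, -0.075], [0, 0, 0], 0.01], [[0, 0, -0.105], [0, 0, 0], 0.01], [[0, 0, -0.13], [0, 0, 0], 0.01]]}}

```text
time: 13.15
tool_pos: [0.492, -0.2414, 0.2803]
tool_rot: [3.14, 0.0, 1.129]
contact_force: [0.6, -0.4, -1.5]
opening: 0.0212
grip_force: 20.0
```

The probe is held (weight shows in the force). I'll carry it over the bush with the tip well above, then check with the scene and wrist cameras.

```bash
python3 - <<'E'
from h import *
p=pose();print(p[0])
a=polar(.548,-.4557,.280,1.13,.563,.0095,.28,1.6,10)
rel(a[:5]);rel(a[5:],(np.array(a[4][:3]),Ro.from_euler('xyz',[np.pi,0,a[4][3]])))
E
```

```text
[ 0.49204602 -0.24135489  0.28029064]
[0.0257, 0.0012, 0.0003] [0.002, 0.0, -0.048]
[0.0514, 0.0013, 0.0003] [0.002, 0.0, -0.095]
[0.077, 0.0001, 0.0003] [0.002, 0.0, -0.142]
[0.1027, -0.0022, 0.0003] [0.002, 0.001, -0.189]
[0.1283, -0.0057, 0.0002] [0.002, 0.001, -0.236]
[0.0259, 0.0013, 0.0] [0.0, 0.0, -0.047]
[0.0519, 0.0015, 0.0] [0.0, 0.0, -0.094]
[0.0779, 0.0004, 0.0] [0.0, 0.0, -0.141]
[0.1039, -0.0019, -0.0] [0.0, 0.0, -0.188]
[0.1299, -0.0054, -0.0] [0.0, 0.0, -0.235]
```

>>> {"method": "arm_command", "body": {"moves": [[[0.02, 0.001, 0], [0, 0, -0.04], 0.01], [[0.048, 0.001, 0], [0, 0, -0.09], 0.01], [[0.076, 0, 0], [0, 0, -0.14], 0.01], [[0.102, -0.002, 0], [0, 0, -0.188], 0.01], [[0.128, -0.006, 0], [0, 0, -0.236], 0.01]]}}

```text
time: 13.65
tool_pos: [0.5416, -0.1221, 0.2784]
tool_rot: [3.141, 0.0, 1.367]
contact_force: [0.4, 0.2, -2.0]
opening: 0.0214
grip_force: 20.0
```

>>> {"method": "arm_command", "body": {"moves": [[[0.026, 0.001, 0], [0, 0, -0.047], 0.01], [[0.055, 0.001, 0], [0, 0, -0.1], 0.01], [[0.085, 0, 0], [0, 0, -0.155], 0.01], [[0.11, -0.002, 0], [0, 0, -0.2], 0.01], [[0.13, -0.005, 0], [0, 0, -0.235], 0.01]]}}

```text
time: 14.15
tool_pos: [0.563, 0.0068, 0.2784]
tool_rot: [3.141, -0.0, 1.602]
contact_force: [1.0, -0.1, -1.6]
opening: 0.0215
grip_force: 20.0
```

>>> {"method": "arm_command", "body": {"moves": [[[0, 0, 0], [0, 0, 0], 0.01], [[0, 0, 0], [0, 0, 0], 0.01], [[0, 0, 0], [0, 0, 0], 0.01], [[0, 0, 0], [0, 0, 0], 0.01], [[0, 0, 0], [0, 0, 0], 0.01]]}}

```text
time: 14.65
tool_pos: [0.563, 0.0044, 0.2778]
tool_rot: [3.142, 0.0, 1.598]
contact_force: [-0.2, 0.7, -1.7]
opening: 0.0217
grip_force: 20.0
```

```bash
python3 - <<'E'
from h import *
import pickle
p=pose();print(p[0],p[1].as_euler('xyz'))
m=robot.camera_model('wrist');im=robot.read_camera('wrist');n=robot.camera_model('scene');s=robot.read_camera('scene')
np.save('w6.npy',im);np.save('s6.npy',s);pickle.dump((m,p[0],p[1].as_euler('xyz')),open('w6.pkl','wb'))
x,y,z=p[0]
for d in(.1128,.0228,.0148): print('exp',d,proj(m,[x,y,z-d]),proj(n,[x,y,z-d]))
print('bush top',proj(m,[.563,.006,.1]),proj(n,[.563,.006,.1]))
a=cv2.resize(im[130:310,200:360],(400,450),interpolation=cv2.INTER_CUBIC)
b=cv2.resize(s[110:270,220:360],(394,450),interpolation=cv2.INTER_CUBIC)
cv2.imwrite('pics/w6.png',np.hstack([a,b])[:,:,::-1])
E
```

```text
[0.5629841  0.00439366 0.27775372] [3.14158907e+00 1.86385368e-04 1.59840365e+00]
exp 0.1128 [279.62215987 209.66641508] [293.34835622 182.92257916]
exp 0.0228 [279.48760543 245.0437012 ] [294.77656503 142.06683993]
exp 0.0148 [279.4694811 249.8089815] [294.91311036 138.16078613]
bush top [279.73021493 193.90272229] [292.08146693 208.84916586]
```

View pics/w6.png

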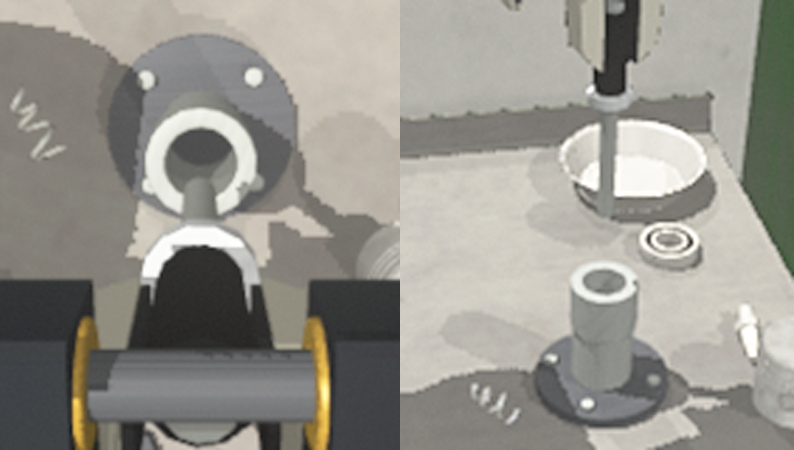

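The last picture shows the probe upright in the gripper over the bush, in two crops. In the wrist crop the tip is at (200,178) and the bush ring at (201,160). In the scene crop the tip is at (606,216) and the bush top at (603,280). Next I take exact edges.

```bash
python3 - <<'E'
from h import *
import pickle
m,p,e=pickle.load(open('w6.pkl','rb'));n=robot.camera_model('scene');w=np.load('w6.npy');s=np.load('s6.npy')
g=cv2.cvtColor(w,cv2.COLOR_RGB2GRAY);h=cv2.cvtColor(s,cv2.COLOR_RGB2GRAY)
x,y,z=p;a=np.linspace(0,2*np.pi,73)
def ext(c,r,z,X=(x,y)):
    q=np.array([proj(c,[X[0]+r*np.cos(t),X[1]+r*np.sin(t),z]) for t in a]);return q.min(0).round(1),q.max(0).round(1)
for d in(.1128,.1165,.07): print(d,'w',ext(m,.006,z-d),'s',ext(n,.006,z-d))
print('collar bot .1165', 'w',ext(m,.015,z-.0265),'top',ext(m,.015,z-.0185),'s',ext(n,.015,z-.0265),ext(n,.015,z-.0185))
print('bush top','w',ext(m,.025,.1,(.563,.006)),'s',ext(n,.025,.1,(.563,.006)))
for r in(198,200,202,204,206,208,212,216): print('w',r,g[r,266:296].tolist())
print('wcol',g[192:230,280].tolist())
for r in(155,160,165,170,175,180,184,186,188): print('s',r,h[r,284:304].tolist())
E
```

```text
0.1128 w (array([272.9, 203.1]), array([286.3, 216.1])) s (array([290.3, 181.2]), array([296.4, 184.6]))
0.1165 w (array([273. , 202.2]), array([286.2, 215.1])) s (array([290.2, 182.8]), array([296.3, 186.2]))
0.07 w (array([271.7, 215.7]), array([287.4, 230.7])) s (array([290.9, 162.5]), array([297.2, 165.8]))
collar bot .1165 w (array([255.6, 220. ]), array([303.4, 265. ])) top (array([254.6, 223.7]), array([304.3, 270.4])) s (array([286.6, 140. ]), array([302.9, 147.8])) (array([286.7, 136.2]), array([303. , 143.9]))
bush top w (array([257. , 171.1]), array([302.5, 215.9])) s (array([279.9, 201.7]), array([304.2, 216.3]))
w 198 [139, 104, 103, 102, 104, 103, 104, 104, 106, 104, 103, 106, 106, 104, 105, 104, 104, 105, 105, 113, 130, 137, 139, 137, 137, 137, 138, 138, 178, 226]
w 200 [185, 123, 108, 108, 108, 105, 103, 104, 104, 106, 105, 105, 111, 114, 110, 108, 106, 104, 114, 128, 135, 135, 137, 141, 145, 146, 145, 159, 223, 238]
w 202 [226, 180, 124, 110, 113, 113, 114, 110, 114, 121, 134, 142, 142, 139, 136, 130, 124, 124, 130, 141, 148, 148, 148, 148, 147, 146, 160, 222, 238, 2
[... 1240 characters left out ...]
136, 136, 139, 132, 186, 241, 243, 236, 236, 233, 234, 237]
s 170 [180, 221, 247, 244, 245, 252, 235, 130, 137, 136, 139, 132, 193, 249, 251, 248, 248, 248, 248, 248]
s 175 [212, 244, 252, 255, 255, 254, 216, 133, 135, 137, 139, 128, 227, 255, 250, 248, 249, 249, 248, 248]
s 180 [90, 129, 161, 146, 126, 125, 138, 142, 136, 140, 143, 136, 121, 104, 100, 113, 118, 117, 120, 129]
s 184 [175, 176, 164, 141, 124, 105, 134, 141, 139, 141, 143, 136, 135, 143, 135, 133, 126, 142, 147, 129]
s 186 [183, 175, 173, 174, 178, 166, 147, 138, 134, 139, 140, 121, 116, 120, 120, 119, 121, 121, 117, 117]
s 188 [183, 184, 181, 175, 171, 174, 177, 179, 179, 181, 164, 139, 142, 126, 106, 113, 110, 112, 111, 111]
```

The probe is upright and on the TCP axis within 1 mm; its tip is about 118 mm below the TCP. I'll shift 1 mm in tool x, then descend gently to TCP z≈0.16 (tip 0.042, collar 0.132).

>>> {"method": "arm_command", "body": {"moves": [[[0.001, 0, 0.008], [0, 0, 0], 0.01], [[0.001, 0, 0.016], [0, 0, 0], 0.01], [[0.001, 0, 0.024], [0, 0, 0], 0.01], [[0.001, 0, 0.03], [0, 0, 0], 0.01], [[0.001, 0, 0.03], [0, 0, 0], 0.01]]}}

```text
time: 15.25
tool_pos: [0.5624, 0.0063, 0.2463]
tool_rot: [-3.139, -0.0, 1.6]
contact_force: [-0.5, 0.2, -1.2]
opening: 0.0213
grip_force: 20.0
```

>>> {"method": "arm_command", "body": {"moves": [[[0, 0, 0.005], [0, 0, 0], 0.01], [[0, 0, 0.01], [0, 0, 0], 0.01], [[0, 0, 0.015], [0, 0, 0], 0.01], [[0, 0, 0.018], [0, 0, 0], 0.01], [[0, 0, 0.018], [0, 0, 0], 0.01]]}}

```text
time: 15.75
tool_pos: [0.5627, 0.0062, 0.2291]
tool_rot: [-3.141, -0.0, 1.6]
contact_force: [0.2, -0.7, -1.7]
opening: 0.0214
grip_force: 20.0
```

```bash
python3 - <<'E'
from h import *
p=pose();x,y,z=p[0];print(p[0],p[1].as_euler('xyz'))
m=robot.camera_model('wrist');w=robot.read_camera('wrist');g=cv2.cvtColor(w,cv2.COLOR_RGB2GRAY)
a=np.linspace(0,2*np.pi,73)
def ext(c,r,X,z):
    q=np.array([proj(c,[X[0]+r*np.cos(t),X[1]+r*np.sin(t),z]) for t in a]);return q.min(0).round(1),q.max(0).round(1)
print('tip',ext(m,.006,(x,y),z-.118),'bush out',ext(m,.025,(.563,.006),.1),'bore',ext(m,.016,(.563,.006),.1))
c=int(proj(m,[x,y,z])[0]);print('col',g[135:225,280].tolist())
for r in (185,190,195,200): print(r,g[r,240:320].tolist())
E
```

```text
[0.56273394 0.0062184  0.22914435] [-3.14063641e+00 -7.38636660e-05  1.59982904e+00]
tip (array([273.2, 201.9]), array([286.3, 214.7])) bush out (array([253.7, 179.5]), array([306.4, 230.9])) bore (array([263.2, 189.1]), array([296.9, 221.9]))
col [190, 192, 186, 176, 178, 178, 178, 180, 181, 180, 179, 157, 135, 149, 146, 146, 144, 143, 140, 135, 137, 136, 137, 137, 135, 133, 133, 133, 130, 131, 130, 130, 129, 131, 130, 130, 130, 137, 138, 138, 137, 139, 138, 139, 137, 137, 175, 228, 242, 240, 239, 236, 234, 232, 228, 187, 91, 78, 76, 78, 77, 75, 76, 77, 78, 85, 115, 134, 135, 134, 134, 134, 131, 132, 132, 133, 131, 131, 132, 132, 130, 129, 143, 163, 170, 201, 244, 252, 251, 251]
185 [89, 87, 87, 88, 87, 87, 86, 86, 87, 86, 87, 86, 87, 86, 89, 85, 81, 81, 80, 81, 80, 90, 122, 143, 147, 146, 154, 179, 219, 233, 236, 234, 230, 231, 232, 233, 234, 236, 237, 239, 239, 237, 235, 234, 235, 237, 237, 236, 235, 235, 233, 228, 211, 176, 138, 117, 112, 112, 108, 99, 94, 93, 92, 91, 92, 93, 92, 93, 120, 131, 131, 131, 133, 134, 133, 131, 132, 133, 132, 131]
190 [85, 86, 85, 86, 87, 86, 85, 85, 
[... 337 characters left out ...]
95 [87, 87, 86, 86, 86, 86, 86, 86, 85, 86, 85, 87, 86, 86, 87, 87, 88, 160, 227, 240, 241, 238, 236, 236, 235, 233, 230, 218, 161, 98, 76, 76, 76, 76, 75, 76, 77, 78, 75, 78, 77, 78, 77, 78, 78, 77, 78, 75, 77, 76, 78, 82, 166, 221, 231, 232, 235, 235, 233, 233, 232, 231, 223, 177, 115, 93, 92, 91, 93, 93, 92, 94, 93, 92, 93, 92, 92, 93, 92, 92]
200 [105, 88, 84, 86, 84, 85, 86, 84, 83, 84, 86, 87, 87, 87, 86, 127, 217, 238, 238, 237, 235, 234, 233, 229, 223, 161, 100, 102, 97, 86, 78, 74, 77, 75, 77, 77, 75, 77, 85, 91, 85, 84, 79, 78, 77, 79, 79, 77, 78, 80, 78, 80, 90, 108, 129, 138, 209, 232, 233, 232, 228, 227, 230, 233, 220, 152, 94, 95, 94, 94, 94, 92, 94, 92, 95, 93, 94, 94, 96, 93]
```

Everything agrees within about 2 mm. I'll shift −1.5 mm in tool x and lower (69 mm to go).

>>> {"method": "arm_command", "body": {"moves": [[[-0.0015, 0, 0], [0, 0, 0], 0.01], [[-0.0015, 0, 0.006], [0, 0, 0], 0.01], [[-0.0015, 0, 0.013], [0, 0, 0], 0.01], [[-0.0015, 0, 0.02], [0, 0, 0], 0.01], [[-0.0015, 0, 0.025], [0, 0, 0], 0.01]]}}

```text
time: 16.3
tool_pos: [0.5627, 0.0047, 0.2036]
tool_rot: [-3.14, -0.0, 1.6]
contact_force: [0.5, -0.4, -1.4]
opening: 0.0213
grip_force: 20.0
```

>>> {"method": "arm_command", "body": {"moves": [[[0, 0, 0.007], [0, 0, 0], 0.01], [[0, 0, 0.014], [0, 0, 0], 0.01], [[0, 0, 0.021], [0, 0, 0], 0.01], [[0, 0, 0.026], [0, 0, 0], 0.01], [[0, 0, 0.028], [0, 0, 0], 0.01]]}}

```text
time: 16.8
tool_pos: [0.5628, 0.0047, 0.176]
tool_rot: [-3.141, -0.0, 1.6]
contact_force: [-1.3, 0.2, -1.7]
opening: 0.0211
grip_force: 20.0
```

>>> {"method": "arm_command", "body": {"moves": [[[0, 0, 0.005], [0, 0, 0], 0.01], [[0, 0, 0.01], [0, 0, 0], 0.01], [[0, 0, 0.015], [0, 0, 0], 0.01], [[0, 0, 0.016], [0, 0, 0], 0.01], [[0, 0, 0.016], [0, 0, 0], 0.01]]}}

```text
time: 17.3
tool_pos: [0.5629, 0.0047, 0.1605]
tool_rot: [-3.141, 0.0, 1.6]
contact_force: [-0.0, 0.3, -1.1]
opening: 0.0214
grip_force: 20.0
```

>>> {"method": "arm_command", "body": {"moves": [[[0, 0, 0], [0, 0, 0], 0.01], [[0, 0, 0], [0, 0, 0], 0.01], [[0, 0, 0], [0, 0, 0], 0.01], [[0, 0, 0], [0, 0, 0], 0.01], [[0, 0, 0], [0, 0, 0], 0.01]]}}

```text
time: 17.8
tool_pos: [0.5631, 0.0047, 0.1608]
tool_rot: [3.141, 0.0, 1.6]
contact_force: [-0.2, -0.1, -1.3]
opening: 0.0217
grip_force: 20.0
```

```bash
python3 - <<'E'
from h import *
p=pose();x,y,z=p[0];o=robot.observe();print(p[0],p[1].as_euler('xyz'),o['qvel'].round(4),o['contact_force'])
m=robot.camera_model('wrist');w=robot.read_camera('wrist');g=cv2.cvtColor(w,cv2.COLOR_RGB2GRAY)
n=robot.camera_model('scene');s=robot.read_camera('scene');h=cv2.cvtColor(s,cv2.COLOR_RGB2GRAY)
a=np.linspace(0,2*np.pi,73)
def ext(c,r,X,z):
    q=np.array([proj(c,[X[0]+r*np.cos(t),X[1]+r*np.sin(t),z]) for t in a]);return q.min(0).round(1),q.max(0).round(1)
print('w bush out',ext(m,.025,(.563,.005),.1),'bore',ext(m,.016,(.563,.005),.1))
print('s bush out',ext(n,.025,(.563,.005),.1),'bore',ext(n,.016,(.563,.005),.1),'rod@.1',ext(n,.006,(x,y),.1),'collar',ext(n,.015,(x,y),z-.028))
print('wcol',g[180:250,280].tolist());print('scol',h[170:225,292].tolist())
for r in(200,203,206,209,212):print(r,h[r,272:314].tolist())
E
```

```text
[0.56305136 0.00468205 0.16079094] [3.14142162e+00 9.29570620e-05 1.59980133e+00] [-0.0006 -0.0004  0.0009  0.0004  0.      0.0001] [-0.15707533 -0.14347792 -1.26207164]
w bush out (array([245.4, 193. ]), array([313.5, 258.1])) bore (array([257.7, 205.2]), array([301.2, 246.9]))
s bush out (array([280.2, 202. ]), array([304.5, 216.6])) bore (array([284.5, 204.5]), array([300.1, 213.9])) rod@.1 (array([289.5, 207.4]), array([295.3, 211. ])) collar (array([285.4, 191.9]), array([300.3, 200.6]))
wcol [130, 135, 135, 135, 134, 134, 137, 136, 137, 136, 135, 134, 135, 140, 198, 237, 240, 238, 236, 234, 233, 231, 229, 227, 223, 182, 103, 102, 110, 121, 119, 119, 120, 120, 122, 128, 129, 141, 160, 168, 199, 243, 251, 250, 250, 250, 250, 224, 71, 46, 48, 45, 45, 46, 46, 46, 47, 46, 48, 46, 44, 46, 43, 41, 43, 42, 44, 45, 42, 43]
scol [128, 104, 43, 47, 48, 48, 48, 53, 51, 50, 50, 52, 54, 52, 53, 53, 54, 54, 53, 57, 56, 56, 58, 56, 56, 47, 105, 169, 182, 173, 169, 146, 126, 133, 133, 135, 135, 135, 137, 137, 137, 138, 138, 139, 144, 152, 155, 148, 139, 138, 136, 140, 142, 141, 142]
200 [201, 2
[... 363 characters left out ...]
 199, 194, 197, 186, 159, 147, 146, 149, 152, 157, 159]
206 [203, 201, 203, 205, 203, 204, 203, 203, 196, 202, 216, 223, 226, 221, 203, 185, 172, 146, 121, 126, 135, 136, 138, 153, 188, 176, 138, 145, 175, 200, 192, 196, 202, 199, 200, 199, 203, 200, 193, 196, 193, 183]
209 [205, 204, 205, 203, 199, 198, 199, 199, 215, 236, 240, 240, 220, 129, 108, 126, 144, 149, 142, 135, 137, 143, 139, 133, 142, 134, 118, 114, 137, 159, 155, 160, 186, 203, 197, 195, 196, 199, 200, 199, 199, 202]
212 [204, 204, 203, 202, 202, 203, 203, 205, 183, 205, 245, 246, 249, 228, 150, 129, 142, 148, 141, 135, 138, 143, 137, 131, 142, 133, 115, 125, 147, 154, 158, 152, 165, 193, 200, 197, 201, 200, 201, 202, 200, 199]
```

Rod, collar and bush edges all match the prediction within 1 px: the rod is centred, the collar is about 30 mm above the bush, and the arm is still. Handing in.

```bash
python3 -c "
from cell import robot
print(robot.hand_in())"
```

```text
the job is handed in; nothing more can be done
None
```

I handed in the job at about 18 s of the 72 s allowed, but the hand-in returned no verdict. The bush is seated on the stand and released. The probe is held still and upright in the bore, within about 1 mm of centre by the camera edges. The tip is about 17 mm below the bush and the collar about 30 mm above it.

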